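# Show the trainee the next eye to saw out, and the saw for it

## Robot

A 6-joint arm with a two-finger parallel gripper is mounted at the origin on the work surface. World frame = base frame: x ahead of the robot, y to its left, z up, the work surface at z = 0. Lengths are in m, angles in rad, forces in N, time in s.
With the tool pointing down it reaches from about 0.225 to 0.875 m from the base axis. Payload 3.4 kg.
Tool frame: the origin (TCP) lies at the very end of the fingers, on their centre line; the grasp point (between the pads) lies manip.pinch_z behind it (manip.pinch_z is the distance from the TCP to the grasp point, in m); z points along the fingers, y is the direction in which the jaws open and shut (so a half turn about z gives the same grasp; the last joint's range is limited). The gripper opens to 85 mm and grips with 20 to 120 N. Pads are 22 mm wide; open, the fingers measure 114 mm over their backs; the gripper's body (76 mm by 85 mm) begins 54 mm behind the grasp point. The pads swing forward as they close: fully open they stand 13 mm farther back than shut.
Start: joints at [-1.397, 0.276, 1.505, -0, 1.361, -0.121], TCP at [0.167, -0.55, 0.231] pointing down, gripper open.
Joint ranges: [-2.89, 2.89], [-0.75, 2.08], [0.22, 2.7], [-1.18, 4.32], [0.11, 2.71], [-2.7, 2.7]. Speed limits (rad/s): [2.57, 2.57, 3.14, 3.14, 3.14, 3.14].

## Interface

Orientations are given as a unit quaternion [w, x, y, z].
In Python, from rig import manip, imaging, workorder gives the robot as it stands.
- The arm moves only by the tool apply_moves, never from a script. Its argument "moves" is one flat list of numbers, 7 for each row, row after row: the finger opening in m, from 0 to 0.0854, then the shift along the tool's x, y, z in m, then the turn, a rotation vector about the tool's x, y, z in rad. In form: [jaw, tx, ty, tz, rx, ry, rz, jaw, tx, ty, tz, rx, ry, rz, ...]. A call has exactly 8 rows; each row shifts and turns the pose as measured when the row begins, along the tool's axes as they then stand; what a row does not reach is not made up. A row lasts 1/12 s, in which the tool goes at most 41.7 mm and 7.16 degrees, less where a joint would pass 70% of its speed; a pose out of reach is approached as far as the arm can. A call with a gripper value outside its range is refused whole. The fingers move at their own pace and stop on an object; "newtons" is the grip in N (left out, the last holds). Time passes only in rows, so rows that do not move let the fingers close, or fill a call up. It gives the time, the measured TCP pose, the force and the opening at its end, in the units of the state.
- manip.get_state(): the state, without advancing time (a new reading comes with each control period).
- imaging.get_image(name): name is "scene" or "side" or "wrist"; returns a dict with "image" (480x640x3 uint8, red, green, blue), "range_z" (480x640 float32, m along the optical axis (not along the pixel's ray), 0 where there is no reading), "fx", "fy", "cx", "cy" (pixels), "R" (3x3) and "t" (3): a world point X has camera coordinates R X + t. Camera axes: x right, y down, z forward; pixel columns grow to the right and rows downward; lengths in m; the calibration is good to about 2 mm. A picture is of the moment at which its call begins.
- workorder.sign_off(): hands the job in, once; it reports no verdict.
The state is a dict: "clock": time; "qpos": joint angles; "qd": joint speeds; "effort": joint torques, N m; "position": TCP position; "ee_rot": TCP orientation; "contact_force": force on the tool from outside, world axes, zero at the start; "moment": the same for the moment, N m; "width": finger opening in m.
Only numpy, scipy, OpenCV 4.12 (cv2) and the standard library are available. Lean on these libraries where they do the work, as an engineer would, in place of code of your own. Each camera call takes 0.05 s, during which the arm holds its last target.

## Task

Show the trainee the next job on this spectacle-frame bench by pointing, without touching anything: on the frame blank that has only one of its two eye openings cut out, point at the eye that is still uncut, the fingertips straight above its middle and 2 to 4 cm up, and stay there for two seconds. Then point in the same way, again for two seconds, at the wooden handle of the piercing saw, the one with the U-shaped frame, and at last raise the hand at least 20 cm above the bench so that the trainee can get at the work. Lift the hand well clear (10 cm or more above the bench) before moving across it, so that you do not point at any other blank or tool on the way.

Things in the scene. Friction and masses are not known exactly. Their poses are not given: they have to be found in the camera images.
- blank_half: the frame blank with ONE eye opening: loose slab of pinkish acetate 54 (x) by 150 (y) by 6 mm thick, white paper pattern on top, flat on the bench, any direction; origin in the middle of its underside, z up. Cut eye: oval through-opening 48 (y) by 38 mm at y = -33 mm. Uncut eye: solid, at y = +33 mm, a drawn oval with a 3 mm drilled start hole in the paper
- uncut_eye (a point): the middle of the uncut eye of that blank, on its upper face, 6 mm above the bench (at x = 0, y = +33 mm in the blank's frame)
- blank_both: another frame blank of the same size, material and frame, with BOTH oval eye openings cut out (centred at y = +33 and -33 mm): not to be pointed at
- blank_none: another frame blank of the same size, material and frame, with NO eye opening cut yet (two drawn ovals centred at y = +33 and -33 mm, each with a small drilled hole): not to be pointed at
- piercing_saw: the piercing saw, loose, on its side: turned wooden handle (105 mm long, 28 mm thick, top 28 mm above the bench, near level); origin on the bench under the handle's middle, x from handle to head, z up. Head: a U-shaped frame of bright steel bar, 140 mm long, 65 mm deep (towards +y), with a hair-thin blade across its open side in line with the handle; 263 mm long in all
- back_saw: a back saw, loose, on its side: turned wooden handle (105 mm long, 28 mm thick, top 28 mm above the bench, near level); origin on the bench under the handle's middle, x from handle to head, z up. Head: a straight steel blade, 150 by 40 mm (towards -y), with a brass strip along its back; not to be pointed at
- file: a file, loose: turned wooden handle (105 mm long, 28 mm thick, top 28 mm above the bench, near level); origin on the bench under the handle's middle, x from handle to head, z up. Head: a plain dark steel blade, 18 mm wide, 145 mm long, tapering to a blunt tip; not to be pointed at
- screw_jar: small glass jar with a metal lid, 44 mm wide, 45 mm high, among the work; origin in the middle of its underside
- tin: low round aluminium tin, 49 mm wide, 34 mm high, among the work; origin in the middle of its underside
- bottle: small amber bottle, 40 mm wide, 62 mm high, among the work; origin in the middle of its underside
Not all that is in view belongs to the job. Leave any green look-alike of the blank_half alone.

How it is judged:
By the outcome, as a careful person would: the job done as asked, in the order asked, and still so for the second after the job is handed in, with the robot touching nothing.
It also fails if it takes over 51 s, if anything falls off the work surface, if the arm or the gripper's body presses on something with over 40 N, if the wrist force passes 120 N, or if a joint passes its speed limit or range.

## Working session

There is one attempt and no reset: what is moved stays moved. The work goes in short steps, Python scripts to look and compute and a tool call to move; the robot and the scene stay as the last step left them, time stands still between calls to the robot, and variables do not carry over. Pictures are saved under pics/ and viewed, and the job is handed in when it is done.

Besides the shell and the picture viewer there is one more tool, called after "Request:" as name(argument=value, ...) on one line, values as JSON. apply_moves: Moves the arm, as the interface text tells. Its arguments: {"type":"object","properties":{"moves":{"type":"array"},"newtons":{"type":"number"}},"required":["moves"]}

```bash
mkdir -p pics; ls; python3 - <<'E'
from rig import manip, imaging
import cv2
print(manip.get_state()); 
for n in ("scene","side","wrist"):
    d=imaging.get_image(n); cv2.imwrite(f"pics/{n}0.png",d["image"][:,:,::-1]); print(n,d["fx"],d["cx"],d["cy"],d["R"],d["t"])
print(manip.pinch_z)
E
```

```text
pics
{'clock': 0.0, 'qpos': array([-1.39698315e+00,  2.76593884e-01,  1.50611478e+00, -3.09089972e-06,
        1.36069461e+00, -1.20970141e-01]), 'qd': array([ 0.00096231,  0.00045073, -0.00071256, -0.00091427, -0.00163979,
       -0.00080704]), 'effort': array([-3.34885888e-03, -4.16781878e+01, -2.45808095e+01, -4.29001684e-04,
        1.10945044e-02,  9.94130687e-06]), 'position': array([ 0.16697622, -0.54968072,  0.23044766]), 'ee_rot': array([-9.04950858e-04,  9.89157047e-01,  1.46858834e-01, -2.54274401e-05]), 'contact_force': array([ 0.6977784 , -0.35180047,  0.141752  ]), 'moment': array([-0.00587603,  0.03240883,  0.01807527]), 'width': 0.08572338854485795}
scene 439.4125550921286 318.02970660871813 235.51055123629914 [[-0.75211813  0.65897184  0.00862712]
 [ 0.4973973   0.57619533 -0.64853285]
 [-0.4323358  -0.48348221 -0.76113777]] [ 0.30089594 -0.20506573  1.24966721]
side 592.9711066859952 322.7581488546599 239.8660806550383 [[-0.8948504  -0.44608974  0.01570719]
 [-0.29371062  0.5619524  -0.77326811]
 [ 0.33612028 -0.69657265 -0.63388462]] [0.40557543 0.13532912 1.67137957]
wrist 367.18390840858484 325.7337707860445 240.05699864229356 [[ 0.29009473 -0.95699712 -0.00124934]
 [-0.92418635 -0.28048723  0.25924216]
 [-0.24844443 -0.07405016 -0.96581154]] [-0.57517414 -0.03198522  0.37796401]
0.0187
```

View pics/scene0.png

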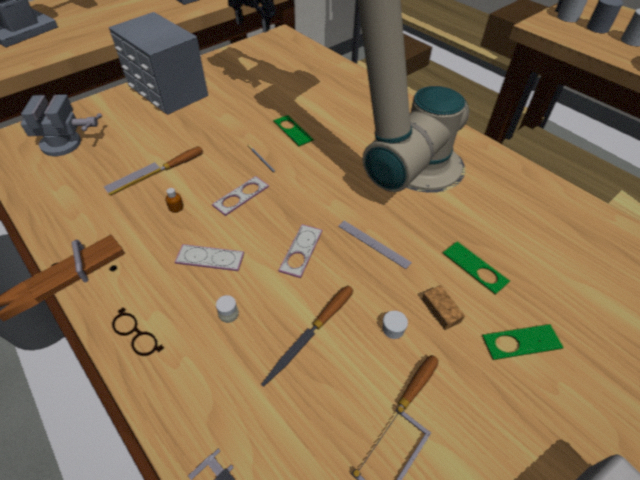

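View pics/side0.png

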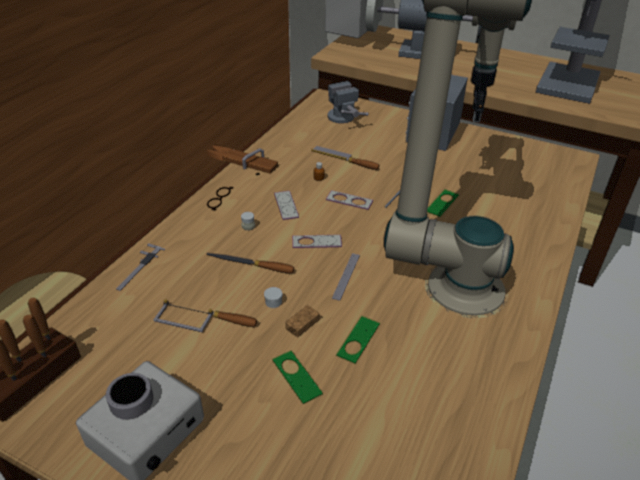

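```bash
python3 - <<'E'
import cv2,numpy as np
s=cv2.imread("pics/scene0.png"); d=cv2.imread("pics/side0.png")
a=cv2.resize(s[170:290,170:340],None,fx=4,fy=4,interpolation=cv2.INTER_CUBIC); cv2.imwrite("pics/c1.png",a)
a=cv2.resize(s[340:480,340:460],None,fx=4,fy=4,interpolation=cv2.INTER_CUBIC)
b=cv2.resize(d[220:340,150:350],None,fx=4,fy=4,interpolation=cv2.INTER_CUBIC); cv2.imwrite("pics/c2.png",a);cv2.imwrite("pics/c3.png",b)
E
```

```text
(no output)
```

View pics/c1.png

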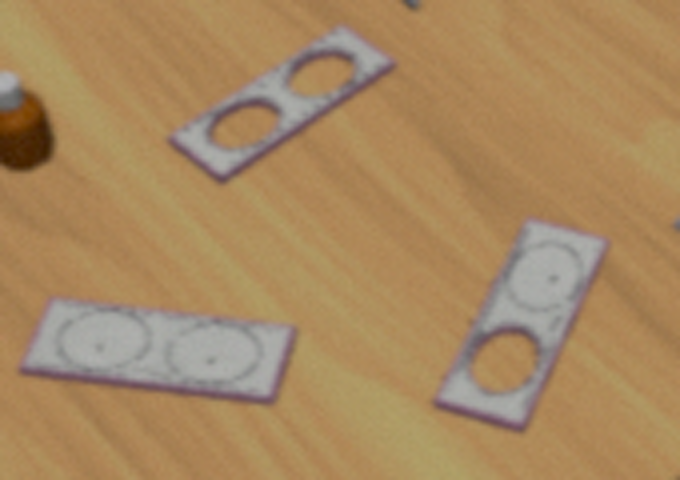

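View pics/c2.png

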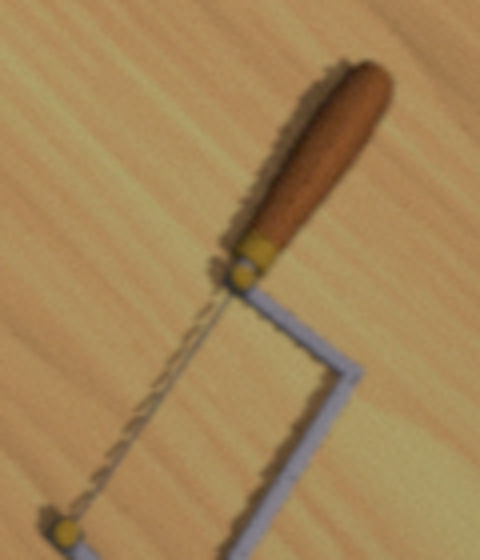

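View pics/c3.png

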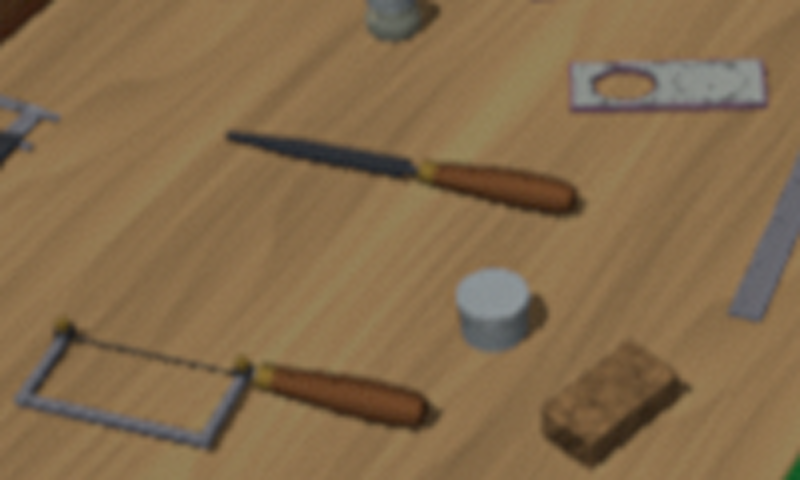

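```bash
cat > h.py <<'E'
import numpy as np
def load():
    from rig import imaging
    return {n:imaging.get_image(n) for n in ("scene","side")}
def ray(d,u,v,z):
    R,t=np.array(d["R"]),np.array(d["t"]); C=-R.T@t
    r=R.T@np.array([(u-d["cx"])/d["fx"],(v-d["cy"])/d["fy"],1]); return C+r*(z-C[2])/r[2]
E
python3 - <<'E'
from h import *
D=load(); s,d=D["scene"],D["side"]
np.set_printoptions(precision=4,suppress=True)
def S(x,y,z): return ray(s,170+x/4,170+y/4,z)
def S2(x,y,z): return ray(s,340+x/4,340+y/4,z)
def Q(x,y,z): return ray(d,150+x/4,220+y/4,z)
un,cut=S(545,276,.006),S(504,360,.006)
c=[S(*p,.006) for p in((528,220),(608,240),(523,422),(438,400))]
print("un",un,"cut",cut,np.linalg.norm(un-cut)); m=sum(c)/4
ax=(c[0]+c[1]-c[2]-c[3]);L=np.linalg.norm(ax)/2;print("corner mid",m,"L",L,"un",m+.033*ax/np.linalg.norm(ax))
c=[Q(*p,.006) for p in((572,60),(766,58),(768,100),(572,105))]; m=sum(c)/4
ax=(c[1]+c[2]-c[0]-c[3]);print("side corner mid",m,np.linalg.norm(ax)/2,"un",m+.033*ax/np.linalg.norm(ax),Q(707,82,.006),Q(624,86,.006))
a,b=S2(376,72,.014),S2(262,240,.014);print("handle",a,b,np.linalg.norm(a-b),(a+b)/2)
a,b=Q(425,410,.014),Q(270,377,.014);print("handle side",a,b,np.linalg.norm(a-b),(a+b)/2)
E
```

```text
un [ 0.4374 -0.0004  0.006 ] cut [0.4962 0.0325 0.006 ] 0.06734907531205475
corner mid [0.4661 0.0161 0.006 ] L 0.14483690130872562 un [ 0.4373 -0.0001  0.006 ]
side corner mid [0.4655 0.0122 0.006 ] 0.14937731379182193 un [ 0.4367 -0.0039  0.006 ] [0.4394 0.0006 0.006 ] [0.4934 0.0342 0.006 ]
handle [0.4487 0.397  0.014 ] [0.552  0.4148 0.014 ] 0.10476923910735496 [0.5003 0.4059 0.014 ]
handle side [0.4495 0.3949 0.014 ] [0.5551 0.4165 0.014 ] 0.10780288247341689 [0.5023 0.4057 0.014 ]
```

Request:
apply_moves(moves=[0, 0.026, -0.028, 0, 0, 0, 0, 0, 0.026, -0.028, 0, 0, 0, 0, 0, 0.026, -0.028, 0, 0, 0, 0, 0, 0.026, -0.028, 0, 0, 0, 0, 0, 0.026, -0.028, 0, 0, 0, 0, 0, 0.026, -0.028, 0, 0, 0, 0, 0, 0.026, -0.028, 0, 0, 0, 0, 0, 0.026, -0.028, 0, 0, 0, 0])

```text
clock: 0.92
position: [0.3028, -0.2732, 0.2273]
ee_rot: [0.001, 0.99, 0.14, -0.001]
contact_force: [1.5, -1.3, -0.7]
width: -0.0
```

Request:
apply_moves(moves=[0, 0.0255, -0.028, 0, 0, 0, 0, 0, 0.0255, -0.028, 0, 0, 0, 0, 0, 0.0255, -0.028, 0, 0, 0, 0, 0, 0.0255, -0.028, 0, 0, 0, 0, 0, 0.0255, -0.028, 0, 0, 0, 0, 0, 0.0255, -0.028, 0, 0, 0, 0, 0, 0.0255, -0.028, 0, 0, 0, 0, 0, 0.0255, -0.028, 0, 0, 0, 0])

```text
clock: 1.58
position: [0.4397, 0.0136, 0.2281]
ee_rot: [0.003, 0.99, 0.139, 0.002]
contact_force: [1.9, -0.3, 0.9]
width: 0.0
```

```bash
cat > go.py <<'E'
import sys,numpy as np
from rig import manip
from scipy.spatial.transform import Rotation as Ro
s=manip.get_state(); q=s["ee_rot"]; R=Ro.from_quat(np.r_[q[1:],q[0]])
g=np.array([float(v) for v in sys.argv[1:4]])
x=R.as_matrix()[:,0]; a=np.arctan2(x[1],x[0])
des=Ro.from_matrix(np.array([[np.cos(a),np.sin(a),0],[np.sin(a),-np.cos(a),0],[0,0,-1]]))
np.set_printoptions(precision=4,suppress=True)
print(s["clock"],s["position"],"tool shift",R.inv().apply(g-s["position"]),"turn",(R.inv()*des).as_rotvec(),"F",s["contact_force"])
E
python3 go.py .4375 -.001 .036
```

```text
1.5833 [0.4397 0.0136 0.2281] tool shift [-0.0068  0.0121  0.1922] turn [ 0.0069 -0.0035 -0.    ] F [ 1.866  -0.3386  0.9376]
```

Request:
apply_moves(moves=[0, -0.006, 0.012, 0.01, 0.007, -0.003, 0, 0, 0, 0, 0.02, 0, 0, 0, 0, 0, 0, 0.02, 0, 0, 0, 0, 0, 0, 0.02, 0, 0, 0, 0, 0, 0, 0.01, 0, 0, 0, 0, 0, 0, 0, 0, 0, 0, 0, 0, 0, 0, 0, 0, 0, 0, 0, 0, 0, 0, 0, 0])

```text
clock: 2.25
position: [0.4427, 0.0157, 0.1467]
ee_rot: [-0.002, 0.988, 0.152, 0.004]
contact_force: [-1.0, -0.1, 0.1]
width: 0.0001
```

```bash
python3 go.py .4375 -.001 .036; python3 - <<'E'
from rig import imaging
import cv2,numpy as np
d=imaging.get_image("wrist"); im=d["image"][:,:,::-1].copy(); cv2.imwrite("pics/w1.png",im)
X=np.array([.4375,-.001,.006]);c=d["R"]@X+d["t"];print(d["fx"]*c[0]/c[2]+d["cx"],d["fy"]*c[1]/c[2]+d["cy"])
np.savez("w1.npz",**{k:d[k] for k in("fx","fy","cx","cy","R","t")})
E
```

```text
2.25 [0.4427 0.0157 0.1467] tool shift [-0.0109  0.0146  0.1106] turn [-0.0025 -0.0087  0.    ] F [-1.004  -0.0805  0.1205]
342.90242814785245 242.52022575658188
```

View pics/w1.png

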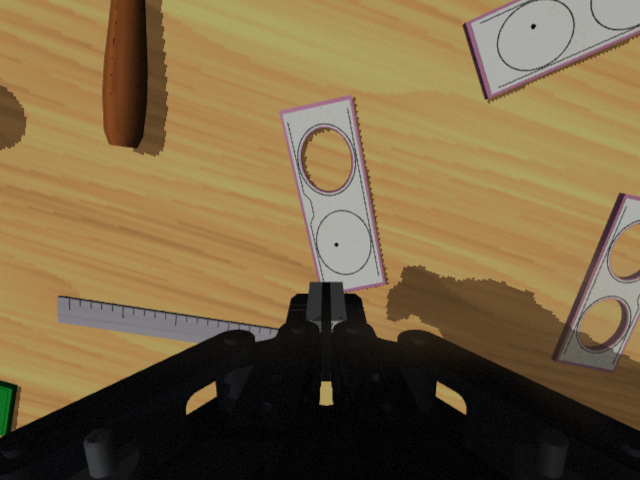

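The wrist view shows the half blank with its cut eye at (327,160). Its uncut oval is centred at (343,242), where my estimate projects to (343,242). The estimate is good, so I'm centring above it and lowering.

Request:
apply_moves(moves=[0, -0.011, 0.015, 0, -0.002, -0.008, 0, 0, 0, 0, 0.02, 0, 0, 0, 0, 0, 0, 0.02, 0, 0, 0, 0, 0, 0, 0.02, 0, 0, 0, 0, 0, 0, 0, 0, 0, 0, 0, 0, 0, 0, 0, 0, 0, 0, 0, 0, 0, 0, 0, 0, 0, 0, 0, 0, 0, 0, 0])

```text
clock: 2.97
position: [0.4455, -0.0053, 0.0946]
ee_rot: [0.003, 0.988, 0.151, 0.011]
contact_force: [-0.3, 0.5, 0.9]
width: -0.0
```

```bash
python3 go.py .4375 -.001 .036
```

```text
2.9667 [ 0.4455 -0.0053  0.0946] tool shift [-0.0075 -0.0071  0.0584] turn [ 0.0096 -0.02   -0.0001] F [-0.3307  0.511   0.9483]
```

```bash
for i in 1 2 3; do python3 go.py .4375 -.001 .036; python3 -c "
from rig import imaging,manip;imaging.get_image('side');print(manip.get_state()['qpos'],manip.get_state()['qd'])"; done
```

```text
2.9667 [ 0.4455 -0.0053  0.0946] tool shift [-0.0075 -0.0071  0.0584] turn [ 0.0096 -0.02   -0.0001] F [-0.3307  0.511   0.9483]
[-1.68617505e-01  2.00225556e-01  1.99362733e+00  6.11040847e-04
  9.24790819e-01  1.09769780e+00] [ 0.00071521  0.00066295  0.00276537  0.0031573  -0.00647679  0.00033842]
3.0167 [ 0.4458 -0.0053  0.0947] tool shift [-0.0078 -0.0072  0.0585] turn [ 0.01   -0.0207 -0.0001] F [-0.2626  0.9093  0.189 ]
[-1.68614455e-01  2.00350144e-01  1.99398788e+00  6.50054395e-04
  9.24556955e-01  1.09773687e+00] [ 0.00038082  0.00286296  0.00866827  0.00065871 -0.00492298  0.000276  ]
3.0667 [ 0.4456 -0.0053  0.0946] tool shift [-0.0077 -0.0071  0.0584] turn [ 0.0099 -0.0204 -0.0001] F [ 0.3993 -0.0965  0.7631]
[-1.68516636e-01  2.00522376e-01  1.99442518e+00  6.57102156e-04
  9.24420329e-01  1.09768614e+00] [ 1.39282964e-03  3.53405058e-03  6.65338241e-03 -2.26969499e-03
 -1.85309976e-03  2.23248421e-05]
```

Request:
apply_moves(moves=[0, -0.004, -0.0035, 0.008, 0.005, -0.01, 0, 0, -0.003, -0.003, 0.008, 0.004, -0.008, 0, 0, 0, 0, 0.01, 0, 0, 0, 0, 0, 0, 0.01, 0, 0, 0, 0, 0, 0, 0.007, 0, 0, 0, 0, 0, 0, 0.005, 0, 0, 0, 0, 0, 0, 0.002, 0, 0, 0, 0, 0, 0, 0, 0, 0, 0])

```text
clock: 3.78
position: [0.435, 0.0003, 0.0404]
ee_rot: [-0.0, 0.988, 0.152, -0.001]
contact_force: [-0.5, -0.2, 0.3]
width: -0.0001
```

```bash
python3 go.py .4375 -.001 .036
```

```text
3.7833 [0.435  0.0003 0.0404] tool shift [0.002  0.002  0.0044] turn [-0.001   0.0009 -0.    ] F [-0.4955 -0.172   0.2725]
```

Request:
apply_moves(moves=[0, 0.001, 0.001, 0.003, 0, 0, 0, 0, 0.001, 0.001, 0.002, 0, 0, 0, 0, 0, 0, 0, 0, 0, 0, 0, 0, 0, 0, 0, 0, 0, 0, 0, 0, 0, 0, 0, 0, 0, 0, 0, 0, 0, 0, 0, 0, 0, 0, 0, 0, 0, 0, 0, 0, 0, 0, 0, 0, 0])

```text
clock: 4.45
position: [0.4393, -0.0014, 0.0361]
ee_rot: [0.0, 0.988, 0.152, 0.001]
contact_force: [-0.1, -0.1, 0.0]
width: -0.0003
```

```bash
python3 go.py .4375 -.001 .036; python3 -c "
from rig import imaging
import cv2
cv2.imwrite('pics/s2.png',cv2.resize(imaging.get_image('side')['image'][150:300,220:420,::-1],None,fx=4,fy=4))"
```

```text
4.45 [ 0.4393 -0.0014  0.0361] tool shift [-0.0016 -0.001   0.0001] turn [ 0.0004 -0.0019 -0.    ] F [-0.1463 -0.1011  0.0101]
```

View pics/s2.png

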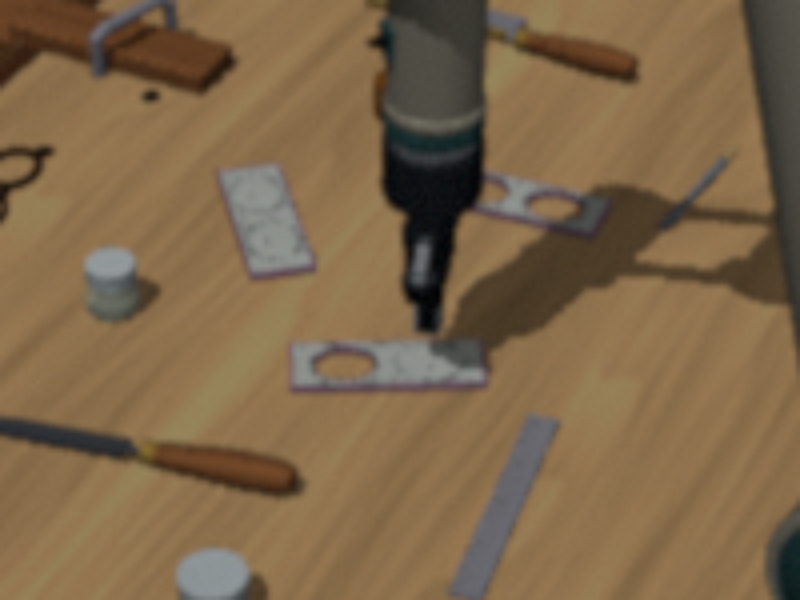

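The closed fingertips at crop pixel (427,330) are just above the uncut eye, about 3 cm up. Nothing else is near them. I'm holding here for over two seconds, in four calls.

Request:
apply_moves(moves=[0, -0.001, 0, 0, 0, 0, 0, 0, 0, 0, 0, 0, 0, 0, 0, 0, 0, 0, 0, 0, 0, 0, 0, 0, 0, 0, 0, 0, 0, 0, 0, 0, 0, 0, 0, 0, 0, 0, 0, 0, 0, 0, 0, 0, 0, 0, 0, 0, 0, 0, 0, 0, 0, 0, 0, 0])

```text
clock: 5.17
position: [0.4382, -0.0018, 0.0362]
ee_rot: [0.0, 0.988, 0.152, 0.001]
contact_force: [0.3, 0.3, -0.1]
width: 0.0
```

Request:
apply_moves(moves=[0, 0, 0, 0, 0, 0, 0, 0, 0, 0, 0, 0, 0, 0, 0, 0, 0, 0, 0, 0, 0, 0, 0, 0, 0, 0, 0, 0, 0, 0, 0, 0, 0, 0, 0, 0, 0, 0, 0, 0, 0, 0, 0, 0, 0, 0, 0, 0, 0, 0, 0, 0, 0, 0, 0, 0])

```text
clock: 5.83
position: [0.4382, -0.0017, 0.0362]
ee_rot: [0.0, 0.988, 0.152, 0.001]
contact_force: [0.5, -0.8, 0.2]
width: 0.0001
```

Request:
apply_moves(moves=[0, 0, 0, 0, 0, 0, 0, 0, 0, 0, 0, 0, 0, 0, 0, 0, 0, 0, 0, 0, 0, 0, 0, 0, 0, 0, 0, 0, 0, 0, 0, 0, 0, 0, 0, 0, 0, 0, 0, 0, 0, 0, 0, 0, 0, 0, 0, 0, 0, 0, 0, 0, 0, 0, 0, 0])

```text
clock: 6.5
position: [0.4382, -0.0017, 0.0362]
ee_rot: [0.0, 0.988, 0.152, 0.001]
contact_force: [-0.8, -0.4, 0.1]
width: 0.0001
```

Request:
apply_moves(moves=[0, 0, 0, 0, 0, 0, 0, 0, 0, 0, 0, 0, 0, 0, 0, 0, 0, 0, 0, 0, 0, 0, 0, 0, 0, 0, 0, 0, 0, 0, 0, 0, 0, 0, 0, 0, 0, 0, 0, 0, 0, 0, 0, 0, 0, 0, 0, 0, 0, 0, 0, 0, 0, 0, 0, 0])

```text
clock: 7.17
position: [0.4382, -0.0017, 0.0362]
ee_rot: [0.0, 0.988, 0.152, 0.001]
contact_force: [0.1, -0.8, 1.4]
width: -0.0001
```

```bash
python3 go.py .4375 -.001 .036
```

```text
7.1667 [ 0.4382 -0.0017  0.0362] tool shift [-0.0004 -0.0009  0.0002] turn [ 0.0005 -0.0021 -0.    ] F [ 0.1132 -0.8305  1.3744]
```

Request:
apply_moves(moves=[0, 0, 0, -0.01, 0, 0, 0, 0, 0, 0, -0.02, 0, 0, 0, 0, 0, 0, -0.03, 0, 0, 0, 0, 0, 0, -0.03, 0, 0, 0, 0, 0, 0, -0.03, 0, 0, 0, 0, 0, 0, -0.02, 0, 0, 0, 0, 0, 0, -0.01, 0, 0, 0, 0, 0, 0, 0, 0, 0, 0])

```text
clock: 7.83
position: [0.4361, -0.0015, 0.1919]
ee_rot: [-0.001, 0.988, 0.152, -0.002]
contact_force: [0.0, -0.9, 0.3]
width: 0.0002
```

```bash
python3 go.py .501 .406 .19
```

```text
7.8333 [ 0.4361 -0.0015  0.1919] tool shift [ 0.1842 -0.3693  0.0021] turn [-0.0021  0.003  -0.    ] F [ 0.0066 -0.896   0.2642]
```

Request:
apply_moves(moves=[0, 0.015, -0.03, 0, 0, 0, 0, 0, 0.015, -0.03, 0, 0, 0, 0, 0, 0.015, -0.03, 0, 0, 0, 0, 0, 0.015, -0.03, 0, 0, 0, 0, 0, 0.015, -0.03, 0, 0, 0, 0, 0, 0.015, -0.03, 0, 0, 0, 0, 0, 0.015, -0.03, 0, 0, 0, 0, 0, 0.015, -0.03, 0, 0, 0, 0])

```text
clock: 8.5
position: [0.4787, 0.2661, 0.1854]
ee_rot: [0.003, 0.989, 0.145, -0.005]
contact_force: [1.6, 0.3, 1.0]
width: -0.0001
```

```bash
python3 go.py .501 .406 .19
```

```text
8.5 [0.4787 0.2661 0.1854] tool shift [ 0.0615 -0.1276 -0.0057] turn [0.0036 0.0099 0.    ] F [1.5954 0.2969 1.0188]
```

Request:
apply_moves(moves=[0, 0.015, -0.03, -0.003, 0, 0.005, 0, 0, 0.015, -0.03, -0.002, 0, 0.005, 0, 0, 0.012, -0.025, 0, 0, 0, 0, 0, 0.007, -0.015, 0, 0, 0, 0, 0, 0.003, -0.007, 0, 0, 0, 0, 0, 0, 0, 0, 0, 0, 0, 0, 0, 0, 0, 0, 0, 0, 0, 0, 0, 0, 0, 0, 0])

```text
clock: 9.17
position: [0.4938, 0.3939, 0.1776]
ee_rot: [0.004, 0.989, 0.149, -0.007]
contact_force: [0.5, -0.7, -0.6]
width: -0.0002
```

```bash
python3 go.py .501 .406 .058;  python3 - <<'E'
from rig import imaging
import cv2,numpy as np
d=imaging.get_image("wrist"); im=d["image"][:,:,::-1].copy(); cv2.imwrite("pics/w2.png",im)
for X in ([.501,.406,.014],[.449,.396,.014],[.553,.4155,.014]):
    c=d["R"]@np.array(X)+d["t"];print(d["fx"]*c[0]/c[2]+d["cx"],d["fy"]*c[1]/c[2]+d["cy"])
E
```

```text
9.1667 [0.4938 0.3939 0.1776] tool shift [ 0.0122 -0.0101  0.1194] turn [0.0059 0.0144 0.    ] F [ 0.5068 -0.6604 -0.6478]
312.20272745176 207.84251683509086
306.2827484486884 266.78476970364255
319.29601624934753 143.34638860873554
```

View pics/w2.png

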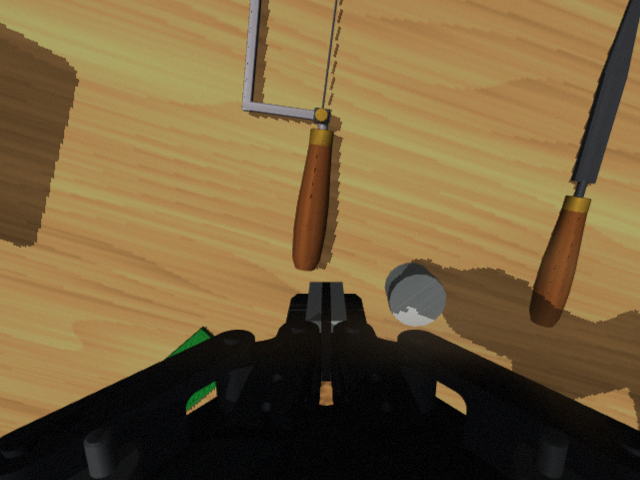

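The wrist view shows the U-framed saw with its handle from (306,270) to (320,130), and my target projects to (312,208), its middle. Shifting the target 2 mm towards the ferrule and lowering.

Request:
apply_moves(moves=[0, 0.007, -0.005, 0.01, 0.003, 0.007, 0, 0, 0.006, -0.005, 0.015, 0.003, 0.007, 0, 0, 0, 0, 0.02, 0, 0, 0, 0, 0, 0, 0.015, 0, 0, 0, 0, 0, 0, 0.01, 0, 0, 0, 0, 0, 0, 0.005, 0, 0, 0, 0, 0, 0, 0, 0, 0, 0, 0, 0, 0, 0, 0, 0, 0])

```text
clock: 9.88
position: [0.5067, 0.4017, 0.0993]
ee_rot: [-0.001, 0.99, 0.144, 0.003]
contact_force: [-0.2, 1.4, 0.5]
width: 0.0001
```

```bash
python3 go.py .5025 .406 .058
```

```text
9.8833 [0.5067 0.4017 0.0993] tool shift [-0.003  -0.0053  0.0413] turn [-0.0004 -0.0052  0.    ] F [-0.2454  1.3714  0.5351]
```

Request:
apply_moves(moves=[0, -0.0015, -0.0025, 0.006, 0, -0.003, 0, 0, -0.0015, -0.0025, 0.01, 0, -0.002, 0, 0, 0, 0, 0.01, 0, 0, 0, 0, 0, 0, 0.006, 0, 0, 0, 0, 0, 0, 0.003, 0, 0, 0, 0, 0, 0, 0.001, 0, 0, 0, 0, 0, 0, 0, 0, 0, 0, 0, 0, 0, 0, 0, 0, 0])

```text
clock: 10.55
position: [0.5034, 0.4071, 0.0618]
ee_rot: [-0.001, 0.99, 0.144, 0.002]
contact_force: [0.3, -0.2, 0.1]
width: -0.0002
```

```bash
python3 go.py .5025 .406 .058
```

```text
10.55 [0.5034 0.4071 0.0618] tool shift [-0.0012  0.0008  0.0038] turn [-0.0018 -0.0041  0.    ] F [ 0.2895 -0.1996  0.0616]
```

Request:
apply_moves(moves=[0, 0, 0, 0.003, 0, 0, 0, 0, -0.001, 0, 0.002, 0, 0, 0, 0, 0, 0, 0, 0, 0, 0, 0, 0, 0, 0, 0, 0, 0, 0, 0, 0, 0, 0, 0, 0, 0, 0, 0, 0, 0, 0, 0, 0, 0, 0, 0, 0, 0, 0, 0, 0, 0, 0, 0, 0, 0])

```text
clock: 11.22
position: [0.5033, 0.4073, 0.0578]
ee_rot: [-0.002, 0.99, 0.144, 0.003]
contact_force: [-0.2, -0.7, -0.7]
width: 0.0001
```

```bash
python3 go.py .5025 .406 .058; python3 -c "
from rig import imaging
import cv2
cv2.imwrite('pics/s3.png',cv2.resize(imaging.get_image('side')['image'][220:370,130:330,::-1],None,fx=4,fy=4))"
```

```text
11.2167 [0.5033 0.4073 0.0578] tool shift [-0.0011  0.001  -0.0002] turn [-0.0025 -0.007   0.    ] F [-0.1672 -0.6797 -0.6951]
```

View pics/s3.png

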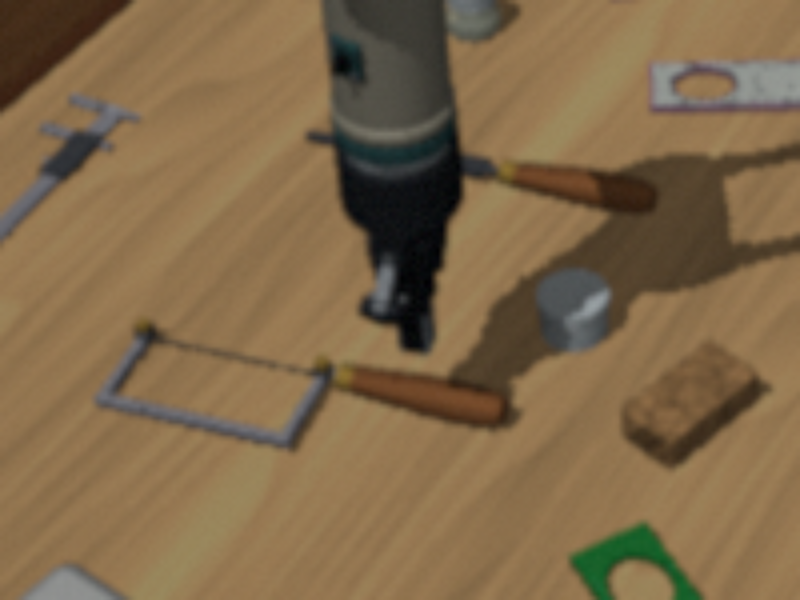

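The fingertips at (418,348) hang above the middle of the piercing-saw handle, which runs from (345,377) to (505,410), with a clear gap. I'm holding, then lifting.

Request:
apply_moves(moves=[0, 0, 0, 0, 0, 0, 0, 0, 0, 0, 0, 0, 0, 0, 0, 0, 0, 0, 0, 0, 0, 0, 0, 0, 0, 0, 0, 0, 0, 0, 0, 0, 0, 0, 0, 0, 0, 0, 0, 0, 0, 0, 0, 0, 0, 0, 0, 0, 0, 0, 0, 0, 0, 0, 0, 0])

```text
clock: 11.93
position: [0.5034, 0.4073, 0.0579]
ee_rot: [-0.002, 0.99, 0.144, 0.003]
contact_force: [0.3, -1.0, 0.5]
width: 0.0002
```

Request:
apply_moves(moves=[0, 0, 0, 0, 0, 0, 0, 0, 0, 0, 0, 0, 0, 0, 0, 0, 0, 0, 0, 0, 0, 0, 0, 0, 0, 0, 0, 0, 0, 0, 0, 0, 0, 0, 0, 0, 0, 0, 0, 0, 0, 0, 0, 0, 0, 0, 0, 0, 0, 0, 0, 0, 0, 0, 0, 0])

```text
clock: 12.6
position: [0.5034, 0.4074, 0.0579]
ee_rot: [-0.002, 0.99, 0.144, 0.003]
contact_force: [-0.1, 0.3, 0.8]
width: 0.0
```

Request:
apply_moves(moves=[0, 0, 0, 0, 0, 0, 0, 0, 0, 0, 0, 0, 0, 0, 0, 0, 0, 0, 0, 0, 0, 0, 0, 0, 0, 0, 0, 0, 0, 0, 0, 0, 0, 0, 0, 0, 0, 0, 0, 0, 0, 0, 0, 0, 0, 0, 0, 0, 0, 0, 0, 0, 0, 0, 0, 0])

```text
clock: 13.27
position: [0.5034, 0.4074, 0.0579]
ee_rot: [-0.002, 0.99, 0.144, 0.003]
contact_force: [-0.3, 0.6, 0.9]
width: -0.0002
```

Request:
apply_moves(moves=[0, 0, 0, 0, 0, 0, 0, 0, 0, 0, 0, 0, 0, 0, 0, 0, 0, 0, 0, 0, 0, 0, 0, 0, 0, 0, 0, 0, 0, 0, 0, 0, 0, 0, 0, 0, 0, 0, 0, 0, 0, 0, 0, 0, 0, 0, 0, 0, 0, 0, 0, 0, 0, 0, 0, 0])

```text
clock: 13.93
position: [0.5034, 0.4073, 0.0579]
ee_rot: [-0.002, 0.99, 0.144, 0.003]
contact_force: [0.4, -0.2, 0.0]
width: 0.0003
```

Request:
apply_moves(moves=[0, 0, 0, -0.01, 0, 0, 0, 0, 0, 0, -0.02, 0, 0, 0, 0, 0, 0, -0.03, 0, 0, 0, 0, 0, 0, -0.03, 0, 0, 0, 0, 0, 0, -0.03, 0, 0, 0, 0, 0, 0, -0.03, 0, 0, 0, 0, 0, 0, -0.03, 0, 0, 0, 0, 0, 0, -0.03, 0, 0, 0])

```text
clock: 14.6
position: [0.498, 0.4037, 0.2724]
ee_rot: [0.002, 0.99, 0.144, -0.005]
contact_force: [1.0, 0.3, 0.4]
width: 0.0001
```

Request:
apply_moves(moves=[0, 0, 0, -0.02, 0, 0, 0, 0, 0, 0, -0.01, 0, 0, 0, 0, 0, 0, 0, 0, 0, 0, 0, 0, 0, 0, 0, 0, 0, 0, 0, 0, 0, 0, 0, 0, 0, 0, 0, 0, 0, 0, 0, 0, 0, 0, 0, 0, 0, 0, 0, 0, 0, 0, 0, 0, 0])

```text
clock: 15.27
position: [0.4988, 0.4043, 0.3144]
ee_rot: [-0.001, 0.99, 0.144, 0.002]
contact_force: [-0.9, 0.3, -0.0]
width: 0.0
```

```bash
python3 go.py .5025 .406 .058; python3 -c "
from rig import imaging
import cv2
cv2.imwrite('pics/s4.png',imaging.get_image('scene')['image'][:,:,::-1])"
```

```text
15.2667 [0.4988 0.4043 0.3144] tool shift [ 0.0028 -0.0001  0.2564] turn [-0.0019 -0.0047  0.    ] F [-0.8717  0.343  -0.0041]
```

View pics/s4.png

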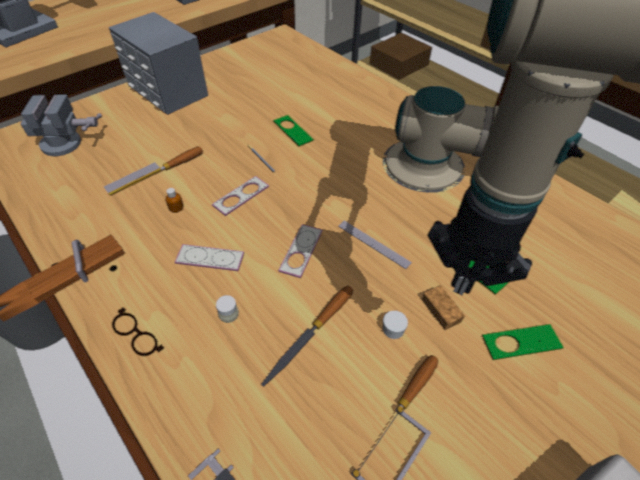

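The hand is 31 cm up. The blanks are still at (300,250), (210,257) and (240,195), and the saw handle is still at (420,380), so nothing has moved.

```bash
python3 -c "
from rig import workorder;print(workorder.sign_off())"
```

```text
the job is handed in; nothing more can be done
None
```

I pointed at both targets in the order asked, raised the hand clear and handed the job in at about 15 s. The hand-in gives no verdict.

- **Uncut eye:** with the fingers closed, I held above the uncut eye of the half-cut blank from 4.45 s to 7.17 s. The fingertips were about 3 cm above its face and within about 2 mm of my estimate of its middle.
- **Piercing-saw handle:** I lifted to 19 cm and moved across at 18 cm or higher. I then held above the handle's middle from 11.2 s to 13.9 s, about 3 cm above its top and within about 2 mm of my estimate.
- **Finish:** the hand ended at 31 cm above the bench.

**Last checks:** the final scene picture showed every blank and tool where it started. The force readings stayed at noise level throughout (2 N or less).

**Disagreements:** the scene and side cameras differed by up to 4 mm on the blank's middle. The wrist camera then matched the eye position I used to within a pixel.

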